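# Feed a bracket into the bench spot welder and hold its lever down

### The job

Take the loose steel bracket by its upright eye lug, lay it on the welder's feed table with the weld nut leading, and slide it between the guide strips, under the raised upper electrode, until it is fully home against the end stop. Then press the welder's black hand grip down until the lever is level, so that the electrode clamps the nut and its force spring is squeezed by about 6 mm, never all the way solid, and finish while holding it there: the program ends with the lever still pressed. Leave the other things on the bench where they are.

Things in the scene. Friction and masses are not known exactly. Their poses are not given: they have to be found in the camera images.
- bracket: The bracket to weld, bare steel, 0.35 to 0.5 kg, the only one loose on the bench (two finished ones lie in a grey tray at the back). A flat strip 203 x 36 x 6 mm with an upright eye lug in the middle and a weld nut near one end. Origin: centre of the underside, below the lug, its balance point. x along the strip towards the nut (strip from x = -100 to +103 mm), y across, z up.
- lug (a point): Middle of the bracket's upright eye lug, 28 mm above the strip's underside. Steel, 30 mm long along the bracket's x, 10 mm thick along its y, from the strip's top (6 mm above its underside) to 48 mm, top rounded, with a 12 mm eye through its side. Grip it from above, fingers closing along the bracket's y.
- nut (a point): Centre of the top of the weld nut (round, 19 mm across, 8 mm high, dark steel), fixed on the strip 85 mm from the lug; 14 mm above the strip's underside.
- welder: The bench spot welder, fixed to the bench; place and yaw vary. Origin on the bench, below the electrode axis. x: feed direction; y: towards the column that carries the lever; z up. Brown feed table 100 mm wide, x = -240 to +50 mm, top 60 mm above the bench. With the bracket home its origin is at x = -85, y = 0, z = 60 mm. Highest parts, at the column and barrel, 190 mm above the bench.
- guide_mouth (a point): Middle of the wide mouth of the guide, on the feed table's top, at welder x = -108 mm. Here the two steel guide strips (12 mm wide, 6 mm high) are about 66 mm apart; they close in to 40 mm by x = -75 mm (2 mm free each side of the bracket) and run on parallel to x = +20 mm.
- end_stop (a point): Middle of the foot of the end stop's face, on the feed table at welder x = +18 mm; a steel block 36 mm wide, 14 mm high. The strip's nut end butts against it.
- lower_electrode (a point): Centre of the copper lower electrode, flush with the feed table's top (60 mm above the bench), on the electrode axis. The nut belongs straight above it.
- pivot (a point): Pivot of the lever arm on the column, at welder y = +200 mm, 110 mm above the bench; the lever turns about the welder's x here. The copper arm (30 mm wide in x) runs from it across the feed table, over the electrode axis, to the grip; when raised, its underside is some 70 mm above the feed table, the electrode barrel's (32 mm across) about 60 mm.
- handle (a joint): Angle of the welder's lever, rad: 0 = raised, at rest; 0.12 = level, the stated hold; 0.19 = end of travel. It springs back up when let go. With the bracket in, the electrode meets the nut at about 0.09; the force spring is squeezed 6 mm at about 0.12 and solid (12 mm) at about 0.15.
- grip: The lever's black plastic hand grip, 120 x 30 x 26 mm. Origin: middle of its top face, 360 mm from the pivot, at welder x = 0, y = -160 mm (-154 when raised). y along the lever towards the pivot, x across, z up. At rest the origin is 178 mm above the bench, at the stated hold 135 mm. Force to press: about 4 N at first, 6 N as the electrode meets the nut, 14 N at the hold, then about 0.6 N per mm.
- electrode (a joint): Squeeze of the upper electrode's force spring, m: 0 = free, 0.006 = the stated hold, 0.012 = solid. Once standing on the nut the electrode slides up into its barrel by this much (the thin pin on top of the barrel rises as far). 1.5 N per mm on a preload of about 5 N. 1 mm here is 1.8 mm at the grip.
- tip: The upper electrode's copper tip, 17 mm across narrowing to 12 mm, below the barrel. Origin: centre of its lower face. At rest 92 mm above the bench (18 mm over the nut of a bracket lying in the guide) and 4 mm off the axis towards -y.
- v_block: Steel V-block 55 x 45 x 38 mm, a bystander between the bracket and the welder. Origin: centre of its underside.
- square: Engineer's square, blade 130 mm, stock 80 mm, 14 mm high, a bystander. Origin under the middle of the stock.
- wire_brush: Brush 200 mm long with a wooden handle, a bystander at the right side of the bench. Origin: under its middle.
- magnet: Flat red welding magnet, 85 x 90 x 16 mm, a bystander on the left. Origin on its underside.
- nut_jar: Dark jar 56 mm across and 65 mm high, a bystander beyond the grip. Origin: centre of its underside.
- hammer: Hammer 270 mm long, a bystander at the right side of the bench. Origin: under its middle.
- riser: Ground steel block 60 x 30 x 20 mm, a bystander on the left. Origin: centre of its underside.
There are look-alikes about, which are no part of the job. What is shaped like the bracket but red is not meant.

How it is judged (in metres and radians):
On the way:
1. the bracket lies flat on the feed table, home against the stop with its nut over the lower electrode, while the lever is still up (horizontal distance between nut and lower_electrode below 0.004 m and z of bracket in the frame of welder below 0.0635 m and angle between bracket's own z axis and vertical below 0.04 rad and value of joint handle below 0.03 rad), for 0.2 s.
At the end, for the whole second after the job is handed in: Bracket flat and home in the guide, nut within 4 mm of the lower electrode axis; the electrode tip presses on it with over 5 N, its spring squeezed 3 to 9 mm (6 mm with the lever level); the robot holds the lever by pressing the black grip with over 3 N, to the end (horizontal distance between nut and lower_electrode below 0.004 m and z of bracket in the frame of welder below 0.0625 m and angle between bracket's own z axis and vertical below 0.03 rad and value of joint electrode between 0.003 and 0.009 m and contact force between tip and bracket above 5 N and contact force between any of the fingers, the arm and grip above 3 N); the arm keeps its last pose, push and grip.
It fails at once if the electrode's force spring is driven solid (value of joint electrode above 0.0115 m).
It fails at once if another thing on the bench is pushed away by more than 25 mm (distance of any of v_block, square, wire_brush, magnet, nut_jar, hammer, riser from where it was at the start of the episode above 0.025 m).
It also fails if it takes over 72 s, if anything falls off the work surface, if the arm or the gripper's body presses on something with over 40 N, if the wrist force passes 120 N, or if a joint passes its speed limit or range.

### The arm

A 6-joint arm with a two-finger parallel gripper is mounted at the origin on the work surface. World frame = base frame: x ahead of the robot, y to its left, z up, the work surface at z = 0. Lengths are in m, angles in degrees, forces in N, time in s.
With the tool pointing down it reaches from about 0.375 to 0.9 m from the base axis. Payload 3.1 kg.
Tool frame: the origin (TCP) lies at the very end of the fingers, on their centre line; the grasp point (between the pads) lies behind it (bot.grip_depth is the z of the grasp point in the tool frame, in m); z points along the fingers, y is the direction in which the jaws open and shut (so a half turn about z gives the same grasp; the last joint's range is limited). The gripper opens to 87 mm and grips with 3 to 60 N. Pads are 19 mm wide; open, the fingers measure 117 mm over their backs; the gripper's body (75 mm by 190 mm) begins 51 mm behind the grasp point.
Start: joints at [-78.982, 30.224, 82.088, -0, 67.689, -10.227], TCP at [0.226, -0.582, 0.223] pointing down, gripper open.
Joint ranges: [-176.69, 176.69], [-43.24, 126.21], [12.49, 139.97], [-82, 262], [0, 151.66], [-163.58, 163.58]. Speed limits (degrees/s): [159.86, 159.86, 180, 180, 180, 180].

### API

Orientations are given as a 3x3 rotation matrix whose columns are the frame's x, y, z axes.
In Python, from rig import bot, vision gives the robot as it stands. The module is installed in compiled form; this text tells all that it offers.
- The arm moves only by the shell command python3 -m jog 'ROWS'. ROWS is JSON, a list of rows, each a list of 3 entries, a list of its own where there are three numbers: the shift along the tool's x, y, z in mm, then the turn, a rotation vector about the tool's x, y, z in degrees, then the closure, from 0 (fully open) to 1 (shut). In form: [[[dx, dy, dz], [wx, wy, wz], fingers], ...]. A call has 1 to 12 rows; each row is the pose to reach, as a shift and turn from the pose commanded when the call began, along the tool's axes at that moment; what a row does not reach only later rows make up. A row lasts 1/12 s, in which the tool goes at most 41.7 mm and 7.16 degrees, less where a joint would pass 70% of its speed; a pose out of reach is approached as far as the arm can. A call with a gripper value outside its range is refused whole. The fingers move at their own pace and stop on an object; the grip force is fixed at half the most. Time passes only in rows, so rows that repeat a pose let the fingers close. It gives the time, the measured TCP pose, the force and the opening at its end, in the units of the state.
- bot.read_state(): the state, without advancing time (a new reading comes with each control period).
- vision.capture(name): name is "scene" or "side" or "wrist"; returns the picture (400x640x3 uint8, red, green, blue); there is no depth.
- vision.camera_info(name): a dict with "intrinsics" (3x3 intrinsics, pixels), "camera_from_world" (4x4, takes a point from world to camera coordinates); the wrist camera has in their place "mount" (4x4, takes a point from camera to tool coordinates, whose origin is the TCP and whose axes are the flange's). Camera axes: x right, y up, looking along -z (the intrinsics and any distortion apply to the point x, -y, -z); pixel columns grow to the right and rows downward; lengths in m; the calibration is good to about 2 mm. The wrist camera is an equidistant fisheye: a pixel r from the principal point sees the ray r / f radians off the axis. A picture is of the moment at which its call begins: read the wrist's pose just before it. camera_info takes no time and is no camera call.
- bot.hand_in(): hands the job in, once; it reports no verdict.
The state is a dict: "time_s": time; "joint_positions": joint angles; "qvel": joint speeds; "tau": joint torques, N m; "position": TCP position; "tcp_rot": TCP orientation; "force": force on the tool from outside, world axes, zero at the start; "moment": the same for the moment, N m; "opening": opening from 0.0 (shut) to 1.0 (fully open).
Only numpy, scipy, OpenCV 4.12 (cv2) and the standard library are available. Lean on these libraries where they do the work, as an engineer would, in place of code of your own. Each camera call takes 0.05 s, during which the arm holds its last target. There are 200 camera calls.

## Working session

There is one attempt and no reset: what is moved stays moved. The work goes in short steps, Python scripts to look and compute and a shell command to move; the robot and the scene stay as the last step left them, time stands still between calls to the robot, and variables do not carry over. Pictures are saved under pics/ and viewed, about 8 in all and at most 12, crops included, and the job is handed in when it is done.

```bash
mkdir -p pics
python3 - <<'E'
from rig import bot,vision
import cv2,numpy as np
np.set_printoptions(precision=4,suppress=True)
s=bot.read_state();print(s['time_s'],s['position'],s['tcp_rot'],bot.grip_depth)
for n in ['scene','side','wrist']:
    cv2.imwrite(f'pics/{n}0.png',vision.capture(n)[:,:,::-1]);print(n,vision.camera_info(n))
E
```

```text
0.0 [ 0.2264 -0.5818  0.2216] [[ 0.932   0.3624 -0.0004]
 [ 0.3624 -0.932   0.0021]
 [ 0.0004 -0.0021 -1.    ]] -0.0187
scene {'intrinsics': array([[416.513 ,   0.    , 321.3909],
       [  0.    , 416.513 , 201.143 ],
       [  0.    ,   0.    ,   1.    ]]), 'camera_from_world': array([[ 0.2683,  0.9633, -0.0085, -0.0474],
       [-0.8359,  0.2372,  0.495 ,  0.3742],
       [ 0.4788, -0.1257,  0.8689, -1.689 ],
       [ 0.    ,  0.    ,  0.    ,  1.    ]])}
side {'intrinsics': array([[404.5003,   0.    , 321.3312],
       [  0.    , 404.5003, 206.4038],
       [  0.    ,   0.    ,   1.    ]]), 'camera_from_world': array([[ 0.9885, -0.1506, -0.0146, -0.4937],
       [ 0.085 ,  0.4732,  0.8769, -0.1209],
       [-0.1252, -0.868 ,  0.4805, -1.1917],
       [ 0.    ,  0.    ,  0.    ,  1.    ]])}
wrist {'intrinsics': array([[309.7069,   0.    , 320.6737],
       [  0.    , 309.7069, 201.9789],
       [  0.    ,   0.    ,   1.    ]]), 'mount': array([[-0.0005,  0.9649,  0.2626,  0.0716],
       [ 1.    ,  0.0002,  0.0012, -0.0003],
       [ 0.0011,  0.2626, -0.9649, -0.1622],
       [ 0.    ,  0.    ,  0.    ,  1.    ]])}
```

View pics/scene0.png

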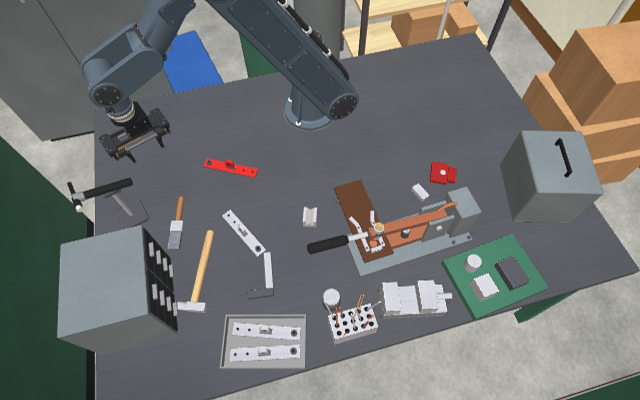

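View pics/side0.png

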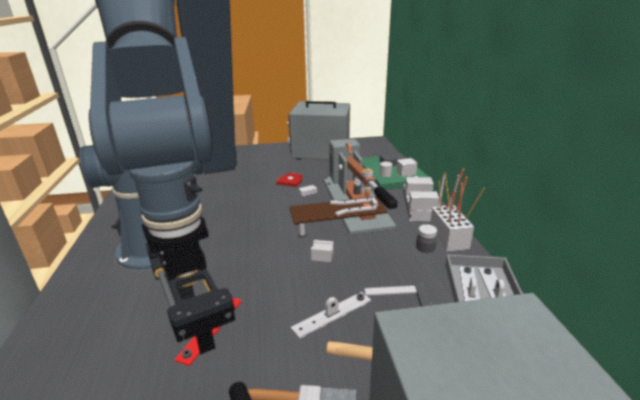

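The scene view shows the loose bracket at (243,232) with its nut end at the lower right (263,250). The welder's brown table runs from (350,185) to (378,258), so the feed direction is down in the image (+x), and the grip is at (327,243). The side view agrees: bracket at (332,313) with the nut at (362,297).

```bash
cat > h.py <<'E'
import numpy as np,cv2
from rig import bot,vision
np.set_printoptions(precision=4,suppress=True)
def ray(n,p,s=None):
    i=vision.camera_info(n);K=i['intrinsics']
    u=(p[0]-K[0,2])/K[0,0];v=(p[1]-K[1,2])/K[1,1]
    if n=='wrist':
        r=np.hypot(u,v);k=np.sin(r)/r if r>1e-9 else 1
        d=np.array([u*k,-v*k,-np.cos(r)])
        M=i['mount'];R=np.array(s['tcp_rot']);t=np.array(s['position'])
        return R@M[:3,3]+t,R@M[:3,:3]@d
    T=np.linalg.inv(i['camera_from_world']);return T[:3,3],T[:3,:3]@np.array([u,-v,-1])
def pt(n,p,z,s=None):
    o,d=ray(n,p,s);return o+d*(z-o[2])/d[2]
def cross(r1,r2):
    A=np.stack([r1[1],-r2[1]],1);x=np.linalg.lstsq(A,r2[0]-r1[0],rcond=None)[0]
    a=r1[0]+x[0]*r1[1];b=r2[0]+x[1]*r2[1];return (a+b)/2,np.linalg.norm(a-b)
def proj(n,P,s=None):
    i=vision.camera_info(n);K=i['intrinsics']
    if n=='wrist':
        M=i['mount'];q=np.array(s['tcp_rot']).T@(np.array(P)-s['position']);c=M[:3,:3].T@(q-M[:3,3])
        x,y,z=c[0],-c[1],-c[2];th=np.arctan2(np.hypot(x,y),z);k=th/max(np.hypot(x,y),1e-9)
        return np.array([K[0,0]*x*k+K[0,2],K[1,1]*y*k+K[1,2]])
    c=i['camera_from_world']@np.append(P,1);return np.array([K[0,0]*c[0]/-c[2]+K[0,2],K[1,1]*-c[1]/-c[2]+K[1,2]])
def blob(m,near):
    n,l,st,c=cv2.connectedComponentsWithStats(m.astype(np.uint8));k=[i for i in range(1,n) if st[i,4]>20]
    i=min(k,key=lambda i:np.hypot(*(c[i]-near)));return l==i,c[i],st[i]
E
python3 - <<'E'
from h import *
a=cv2.imread('pics/scene0.png');b=cv2.imread('pics/side0.png')
for n,im,near in (('scene',a,(243,232)),('side',b,(335,314))):
    g=im.min(2)>125
    m,c,st=blob(g,near);print(n,c,st)
    r=cv2.minAreaRect(np.argwhere(m)[:,::-1].astype(np.float32));print([pt(n,q,.006) for q in cv2.boxPoints(r)])
h=cv2.cvtColor(a,cv2.COLOR_BGR2HSV);m,c,st=blob((h[...,0]<15)&(h[...,1]>120)&(h[...,2]<130)&(h[...,2]>40),(357,212));print(c,st)
cn=max(cv2.findContours(m.astype(np.uint8),0,2)[0],key=cv2.contourArea)
q=cv2.approxPolyDP(cn,2.5,True)[:,0];print([(p,pt('scene',p,.06)) for p in q])
cr=cv2.resize(a[165:285,215:485],None,fx=2.9,fy=2.9,interpolation=3);cr2=cv2.resize(b[165:335,270:440],None,fx=1.5,fy=1.5)
cv2.imwrite('pics/c1.png',cr)
E
```

```text
scene [251.0225 244.128 ] [222 209  51  80 844]
[array([ 0.3866, -0.4203,  0.006 ]), array([ 0.359 , -0.3489,  0.006 ]), array([ 0.6737, -0.2552,  0.006 ]), array([ 0.6944, -0.3212,  0.006 ])]
side [344.7153 307.7665] [ 291  285  126   53 1623]
[array([ 0.3632, -0.3469,  0.006 ]), array([ 0.6989, -0.219 ,  0.006 ]), array([ 0.6893, -0.3208,  0.006 ]), array([ 0.3789, -0.4262,  0.006 ])]
[354.9745 203.6952] [ 334  180   40   54 1178]
[(array([360, 180], dtype=int32), array([0.4161, 0.0731, 0.06  ])), (array([334, 188], dtype=int32), array([ 0.4227, -0.0229,  0.06  ])), (array([353, 233], dtype=int32), array([ 0.603 , -0.0121,  0.06  ])), (array([355, 228], dtype=int32), array([ 0.5877, -0.0003,  0.06  ])), (array([347, 219], dtype=int32), array([ 0.5491, -0.0156,  0.06  ])), (array([350, 215], dtype=int32), array([ 0.5376, -0.0016,  0.06  ])), (array([363, 231], dtype=int32), array([0.605 , 0.0213, 0.06  ])), (array([371, 226], dtype=int32), array([0.595 , 0.0521, 0.06  ])), (array([368, 212], dtype=int32), array([0.5432, 0.0593, 0.06  ])), (array([373, 208], dtype=int32), array([0.5334, 0.0802, 0.06  ]))]
```

View pics/c1.png

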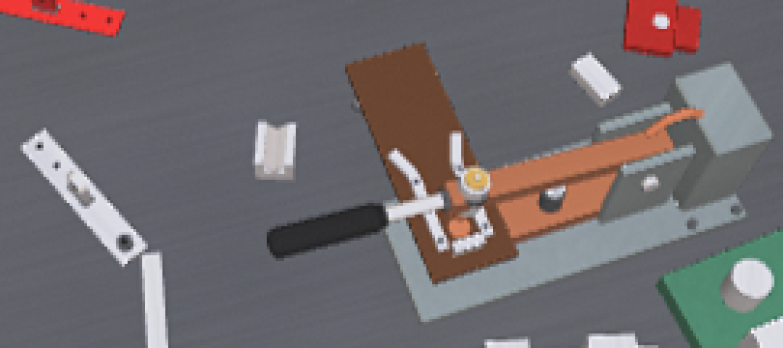

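Run:
```python
from h import *
f=lambda x,y:(215+(x+.5)/2.9-.5,165+(y+.5)/2.9-.5)
P=[pt('scene',f(*p),.06) for p in((347,67),(425,43),(517,254),(437,283))];print(P)
back=(P[0]+P[1])/2;front=(P[2]+P[3])/2;print(back,front,np.linalg.norm(front-back))
d=(front-back);d/=np.linalg.norm(d);e=np.cross([0,0,1],d);print('yaw',np.degrees(np.arctan2(d[1],d[0])),'O',(back+.24*d+front-.05*d)/2)
print('yaw from right-left edges',[np.degrees(np.arctan2(*(v[:2][::-1]))) for v in(P[2]-P[1],P[3]-P[0])])
print('lowel',pt('scene',f(461,227),.06))
B=[pt('scene',f(*p),.006) for p in((22,145),(43,131),(147,245),(124,264))];print(B)
a=(B[0]+B[1])/2;b=(B[2]+B[3])/2;d=b-a;L=np.linalg.norm(d);d/=L;print(L,'O',a+d*.1*L/.203,'yaw',np.degrees(np.arctan2(d[1],d[0])),'nut',pt('scene',f(125,241),.014))
print('lug top',pt('scene',f(81,183),.028))
print('grip',pt('scene',f(325,225),.175),pt('scene',f(277,240),.175))
print('vblock',pt('scene',f(275,135),.038))
```

```text
[array([ 0.4221, -0.0216,  0.06  ]), array([0.4153, 0.0779, 0.06  ]), array([0.701 , 0.0886, 0.06  ]), array([ 0.7092, -0.0056,  0.06  ])]
[0.4187 0.0281 0.06  ] [0.7051 0.0415 0.06  ] 0.2867204049315444
yaw 2.6696784436266507 O [0.6568 0.0392 0.06  ]
yaw from right-left edges [np.float64(2.1538070642277996), np.float64(3.1826283836608047)]
lowel [0.6543 0.0406 0.06  ]
[array([ 0.3893, -0.4161,  0.006 ]), array([ 0.3773, -0.3888,  0.006 ]), array([ 0.5568, -0.2984,  0.006 ]), array([ 0.5725, -0.3283,  0.006 ])]
0.2021067443443809 O [ 0.4726 -0.3586  0.006 ] yaw 26.169961060534064 nut [ 0.5488 -0.3213  0.014 ]
lug top [ 0.4701 -0.3553  0.028 ]
grip [ 0.6605 -0.1171  0.175 ] [ 0.6631 -0.1673  0.175 ]
vblock [ 0.4757 -0.1247  0.038 ]
```

Estimates: bracket origin (0.473,-0.359) at yaw about 26°, and welder origin (0.657,0.039) at yaw about 2.7°. I'll move above the bracket and check from near.

```bash
python3 -m jog '[[[15,-6,3],[0,0,0],0],[[45,-17,10],[0,0,-1],0],[[83,-31,18],[0,0,-2],0],[[121,-46,27],[0,0,-3],0],[[159,-61,36],[0,0,-4],0],[[197,-75,45],[0,0,-4.8],0],[[235,-90,53],[0,0,-4.8],0],[[270,-103,61],[0,0,-4.8],0],[[297,-114,68],[0,0,-4.8],0],[[310,-119,70],[0,0,-4.8],0],[[310,-119,70],[0,0,-4.8],0],[[310,-119,70],[0,0,-4.8],0]]'
python3 - <<'E'
from h import *
s=bot.read_state();im=vision.capture('wrist')[:,:,::-1];cv2.imwrite('pics/w1.png',im);print(s['position'],s['tcp_rot'],s['force'])
import pickle;pickle.dump(s,open('w1.pkl','wb'))
E
```

```text
time_s: 1.15
position: [0.4725, -0.3586, 0.1525]
tcp_rot: [[0.898, 0.441, -0.001], [0.441, -0.898, -0.0], [-0.001, -0.0, -1.0]]
force: [-0.2, -0.6, -0.8]
opening: 1.002
[ 0.4725 -0.3586  0.1525] [[ 0.8975  0.441  -0.0007]
 [ 0.441  -0.8975 -0.0002]
 [-0.0007 -0.0001 -1.    ]] [-0.2217 -0.6295 -0.8249]
```

View pics/w1.png

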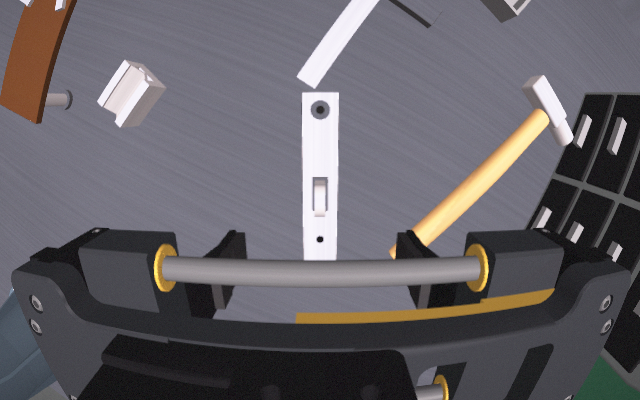

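The bracket is vertical in the wrist view at u≈320: nut at (320,110), lug (320,195), hole (320,240), nut end at v≈92. It's aligned with the tool; the square's tip is just beyond the nut end.

Run:
```python
from h import *
import pickle;s=pickle.load(open('w1.pkl','rb'));R=np.array(s['tcp_rot']);p=s['position']
for n,q,z in(('nut',(320,110),.014),('hole',(320,239.5),.006),('endL',(302,92.5),.006),('endR',(339,92.5),.006),('lugtop',(320,181),.048),('lug bot/front',(320,212),.035)):
    P=pt('wrist',q,z,s);print(n,P,(R.T@(P-p))*1000)
```

```text
nut [ 0.5445 -0.3218  0.014 ] [ 81.0491  -1.282  138.4322]
hole [ 0.4232 -0.3813  0.006 ] [-54.112   -1.4324 146.5276]
endL [ 0.5528 -0.298   0.006 ] [ 98.9442 -18.9539 146.4212]
endR [ 0.5688 -0.3306  0.006 ] [ 98.9186  17.332  146.4178]
lugtop [ 0.4881 -0.3496  0.048 ] [ 18.1504  -1.2162 104.4766]
lug bot/front [ 0.459  -0.3638  0.035 ] [-14.2775  -1.292  117.4995]
```

```bash
python3 -m jog '[[[-4,-1,15],[0,0,0],0],[[-4,-1,40],[0,0,0],0],[[-4,-1,70],[0,0,0],0],[[-4,-1,100],[0,0,0],0.3],[[-4,-1,120],[0,0,0],0.4],[[-4,-1,132],[0,0,0],0.5],[[-4,-1,138],[0,0,0],0.6],[[-4,-1,138],[0,0,0],1],[[-4,-1,138],[0,0,0],1],[[-4,-1,138],[0,0,0],1],[[-4,-1,138],[0,0,0],1],[[-4,-1,138],[0,0,0],1]]'; python3 -m jog '[[[0,0,0],[0,0,0],1],[[0,0,0],[0,0,0],1],[[0,0,-5],[0,0,0],1],[[0,0,-15],[0,0,0],1],[[0,0,-40],[0,0,0],1],[[0,0,-70],[0,0,0],1],[[0,0,-100],[0,0,0],1],[[0,0,-125],[0,0,0],1],[[0,0,-140],[0,0,0],1],[[0,0,-145],[0,0,0],1],[[0,0,-145],[0,0,0],1]]'
```

```text
time_s: 2.2
position: [0.4689, -0.3607, 0.0158]
tcp_rot: [[0.898, 0.439, 0.001], [0.439, -0.898, -0.002], [0.001, 0.002, -1.0]]
force: [0.7, 1.2, -0.2]
opening: 0.4
time_s: 3.12
position: [0.4685, -0.3603, 0.1609]
tcp_rot: [[0.898, 0.439, 0.001], [0.439, -0.898, -0.002], [0.001, 0.002, -1.0]]
force: [-0.5, -0.0, -5.1]
opening: 0.114
```

```bash
python3 -m jog '[[[5,-12,0],[0,0,1],1],[[17,-42,0],[0,0,3],1],[[32,-78,0],[0,0,6],1],[[46,-114,0],[0,0,9],1],[[61,-150,0],[0,0,12],1],[[76,-186,0],[0,0,15],1],[[91,-222,0],[0,0,18],1],[[106,-258,0],[0,0,21],1],[[121,-294,0],[0,0,23.4],1],[[135,-328,0],[0,0,23.4],1],[[144,-352,0],[0,0,23.4],1],[[147,-361,0],[0,0,23.4],1]]'; python3 -m jog '[[[0,0,0],[0,0,0],1],[[0,0,0],[0,0,0],1],[[0,0,0],[0,0,0],1]]'
python3 - <<'E'
from h import *
s=bot.read_state();im=vision.capture('wrist')[:,:,::-1];cv2.imwrite('pics/w2.png',im);print(s['position'],s['tcp_rot'],s['force'])
import pickle;pickle.dump(s,open('w2.pkl','wb'))
E
```

```text
time_s: 4.12
position: [0.4386, 0.0325, 0.1581]
tcp_rot: [[0.999, 0.05, -0.006], [0.05, -0.999, 0.002], [-0.006, -0.003, -1.0]]
force: [-1.3, 0.4, -5.0]
opening: 0.112
time_s: 4.37
position: [0.4421, 0.0279, 0.1591]
tcp_rot: [[0.999, 0.046, -0.0], [0.046, -0.999, -0.0], [-0.0, 0.0, -1.0]]
force: [-0.8, 0.1, -5.5]
opening: 0.107
[0.4421 0.0279 0.1591] [[ 0.999   0.0456 -0.0005]
 [ 0.0456 -0.999  -0.0004]
 [-0.0005  0.0004 -1.    ]] [-0.7765  0.1091 -5.5373]
```

View pics/w2.png

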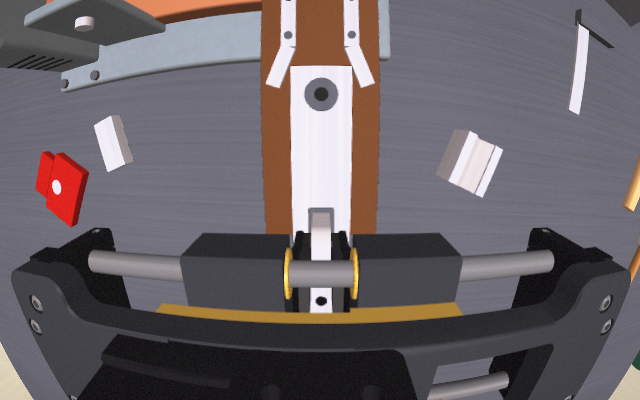

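The bracket is held straight over the brown table. The table edges are at u≈263 and 378, the guide mouth tips at (272,85) and (368,85), the screws at (288,35) and (352,35), and the nut at (321,95). Next I'll measure the table axis and the bracket's lie in the hand.

Run:
```python
from h import *
import pickle;s=pickle.load(open('w2.pkl','rb'));R=np.array(s['tcp_rot']);p=s['position']
im=cv2.imread('pics/w2.png');h=cv2.cvtColor(im,cv2.COLOR_BGR2HSV)
m=(h[...,0]<15)&(h[...,1]>100)&(h[...,2]<170)&(h[...,2]>50)
T=lambda q,z:(R.T@(pt('wrist',q,z,s)-p))*1000
L=[];Rr=[]
for v in range(100,225,4):
    u=np.where(m[v,240:400])[0]+240
    L.append(T((u[0]-.5,v),.06));Rr.append(T((u[-1]+.5,v),.06))
for n,E in(('L',L),('R',Rr)):
    E=np.array(E);k=np.polyfit(E[:,0],E[:,1],1);print(n,'slope deg',np.degrees(np.arctan(k[0])),'y at x0,x100',np.polyval(k,[0,100]))
for q in((288,35),(352,35)):print('screw',T(q,.066))
print('mouth tips',T((272,86),.066),T((368,84),.066))
w=im.min(2)>170
zb=p[2]-.014-.002+.006
for v in range(72,80,4):
  u=np.where(w[v,280:360])[0]+280;print(v,u[0],u[-1])
e=[]
for v in range(125,200,5):
    u=np.where(w[v,280:365])[0]+280;e.append(((T((u[0]-.5,v),zb)+T((u[-1]+.5,v),zb))/2,u[-1]-u[0]))
E=np.array([x[0] for x in e]);k=np.polyfit(E[:,0],E[:,1],1);print('bracket slope',np.degrees(np.arctan(k[0])),np.polyval(k,[0,100]))
print('nut',T((321,94.5),zb+.008),'end',T((321,66),zb))
```

```text
L slope deg -0.22348963919699646 y at x0,x100 [-50.3389 -50.729 ]
R slope deg -0.3766555173066266 y at x0,x100 [48.7035 48.0462]
screw [143.5075 -27.216   92.9973]
screw [143.4368  25.1178  93.0175]
mouth tips [100.0752 -40.2406  93.0134] [101.6754  38.0907  93.0428]
72 280 359
76 280 359
bracket slope -0.005141979189688808 [-0.3108 -0.3198]
nut [84.8085 -0.2884  1.9586] end [101.5675  -0.2779   9.9504]
```

```bash
python3 -m jog '[[[0,-0.8,12],[0,0,-0.2],1],[[0,-0.8,32],[0,0,-0.2],1],[[0,-0.8,55],[0,0,-0.2],1],[[0,-0.8,70],[0,0,-0.2],1],[[0,-0.8,77],[0,0,-0.2],1],[[0,-0.8,80],[0,0,-0.2],1],[[0,-0.8,81.5],[0,0,-0.2],1],[[0,-0.8,82],[0,0,-0.2],1],[[0,-0.8,82],[0,0,-0.2],1],[[0,-0.8,82],[0,0,-0.2],1]]'; python3 -m jog '[[[0,0,0.5],[0,0,0],1],[[0,0,0.5],[0,0,0],1],[[0,0,0.5],[0,0,0],1]]';python3 -m jog '[[[0,0,0.5],[0,0,0],1],[[0,0,0.5],[0,0,0],1],[[0,0,0.5],[0,0,0],1]]'
```

```text
time_s: 5.25
position: [0.443, 0.0281, 0.0815]
tcp_rot: [[0.999, 0.048, 0.004], [0.048, -0.999, -0.001], [0.004, 0.001, -1.0]]
force: [-6.4, 0.2, 37.9]
opening: 0.111
time_s: 5.5
position: [0.4431, 0.0281, 0.0815]
tcp_rot: [[0.999, 0.048, 0.004], [0.048, -0.999, -0.001], [0.004, 0.001, -1.0]]
force: [-6.7, 0.5, 43.5]
opening: 0.113
time_s: 5.75
position: [0.4432, 0.0282, 0.0812]
tcp_rot: [[0.999, 0.048, 0.005], [0.048, -0.999, -0.001], [0.005, 0.002, -1.0]]
force: [-8.6, 0.8, 44.3]
opening: 0.116
```

Contact came about 6 mm earlier than expected, so I'll relax the push and look.

```bash
python3 -m jog '[[[0,0,-1],[0,0,0],1],[[0,0,-2.5],[0,0,0],1],[[0,0,-2.5],[0,0,0],1]]'
python3 - <<'E'
from h import *
s=bot.read_state();im=vision.capture('wrist')[:,:,::-1];cv2.imwrite('pics/w3.png',im)
import pickle;pickle.dump(s,open('w3.pkl','wb'))
a=cv2.resize(im[0:320,220:420],None,fx=1.8,fy=1.8,interpolation=3)
b=vision.capture('side')[:,:,::-1];b=cv2.resize(b[155:255,270:400],None,fx=3.2,fy=3.2,interpolation=3)
c=vision.capture('scene')[:,:,::-1];c=cv2.resize(c[150:270,310:420],None,fx=2.3,fy=2.3,interpolation=3)
o=np.zeros((596,780,3),np.uint8);o[:576,:360]=a;o[:320,362:362+416]=b;o[320:596,362:362+253]=c;cv2.imwrite('pics/c3.png',o)
E
```

```text
time_s: 6.0
position: [0.4432, 0.0282, 0.0813]
tcp_rot: [[0.999, 0.048, 0.004], [0.048, -0.999, -0.001], [0.004, 0.001, -1.0]]
force: [-4.4, -0.1, 21.2]
opening: 0.113
```

View pics/c3.png

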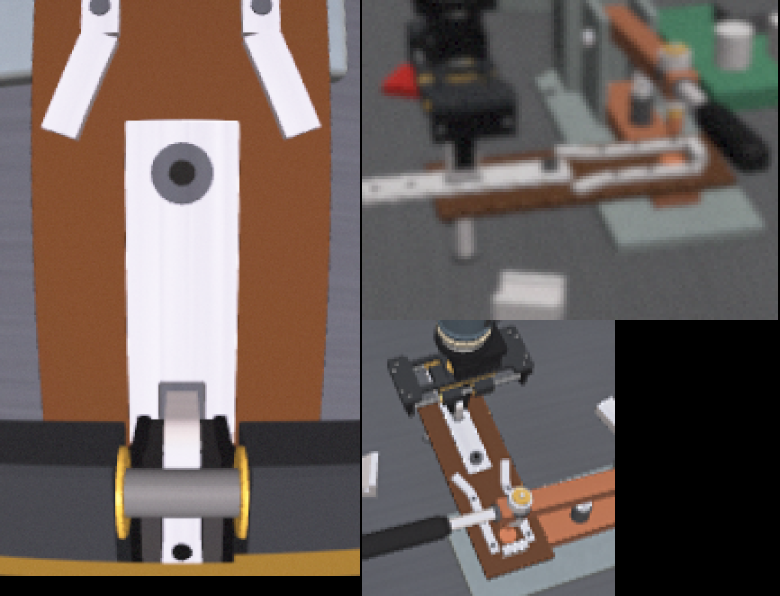

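The bracket lies straight on the table just short of the mouth, clear of the guides. I'll check its height and pitch from the apparent strip width along its length.

Run:
```python
from h import *
import pickle
for f,z in(('w1',.006),('w2',.149),('w3',.066)):
    s=pickle.load(open(f+'.pkl','rb'));R=np.array(s['tcp_rot']);p=s['position'];im=cv2.imread(f'pics/{f}.png').astype(float).min(2)
    T=lambda q,z:(R.T@(pt('wrist',q,z,s)-p))*1000
    print(f,p)
    for v in ((130,145,160,170) if f=='w1' else (78,120,140,160,180,200)):
        r=im[v];c=320
        th=150
        a=c-35
        # outermost bright run containing c+-12
        i=c-12
        while r[i-1]>th and i>250:i-=1
        j=c+12
        while r[j+1]>th and j<390:j+=1
        a=i-1+(th-r[i-1])/(r[i]-r[i-1]);b=j+(r[j]-th)/(r[j]-r[j+1])
        A,B=T((a,v),z),T((b,v),z);cam=p[2]+.16
        print(v,A[0].round(1),'w',(B[1]-A[1]).round(2),'mid',((A[1]+B[1])/2).round(2))
```

```text
w1 [ 0.4725 -0.3586  0.1525]
130 61.2 w 36.45 mid -1.68
145 46.2 w 36.56 mid -1.78
160 31.1 w 37.04 mid -1.38
170 20.9 w 36.67 mid -1.41
w2 [0.4421 0.0279 0.1591]
78 95.0 w 34.12 mid -0.29
120 71.4 w 34.08 mid -0.37
140 60.2 w 33.75 mid -0.32
160 49.0 w 34.13 mid -0.42
180 37.5 w 33.98 mid -0.23
200 25.7 w 33.97 mid -0.45
w3 [0.4432 0.0282 0.0813]
78 95.8 w 35.64 mid -0.35
120 71.4 w 35.65 mid -0.45
140 59.9 w 36.02 mid -0.42
160 48.3 w 36.07 mid -0.45
180 36.5 w 35.83 mid -0.47
200 24.3 w 36.09 mid -0.45
```

The strip has slid about 6 mm down in the fingers during the carry. It isn't pitched and lies flat on the table. I'll regrip it lower on the lug.

```bash
python3 -m jog '[[[0,0,-2],[0,0,0],1],[[0,0,-2],[0,0,0],0.7],[[0,0,-2],[0,0,0],0.7],[[0,0,-1],[0,0,0],0.7],[[0,0,2],[0,0,0],0.7],[[0,0,4.5],[0,0,0],0.7],[[0,0,4.5],[0,0,0],0.7],[[0,0,4.5],[0,0,0],1],[[0,0,4.5],[0,0,0],1],[[0,0,4.5],[0,0,0],1],[[0,0,4.5],[0,0,0],1],[[0,0,4.5],[0,0,0],1]]'
python3 - <<'E'
from h import *
s=bot.read_state();im=vision.capture('wrist')[:,:,::-1];cv2.imwrite('pics/w4.png',im)
R=np.array(s['tcp_rot']);p=s['position'];T=lambda q,z:(R.T@(pt('wrist',q,z,s)-p))*1000
h=cv2.cvtColor(im,cv2.COLOR_BGR2HSV);m=(h[...,0]<15)&(h[...,1]>100)&(h[...,2]<170)&(h[...,2]>50)
print(p,s['opening'],s['force'])
w=im.min(2)>150
M=[];B=[];
for v in range(100,225,4):
    u=np.where(m[v,220:420])[0]+220;a=T((u[0]-.5,v),.06);b=T((u[-1]+.5,v),.06);M.append([(a[0]),(a[1]+b[1])/2])
    u=np.where(w[v,280:365])[0]+280
    if v>125 and v<195:a=T((u[0]-.5,v),.066);b=T((u[-1]+.5,v),.066);B.append([(a[0]),(a[1]+b[1])/2,b[1]-a[1]])
for E in(M,B):
    E=np.array(E);k=np.polyfit(E[:,0],E[:,1],1);print(np.degrees(np.arctan(k[0])),np.polyval(k,[0,100]))
n,l,st,c=cv2.connectedComponentsWithStats((im.max(2)<150).astype(np.uint8)[:130,240:400])
print([(c[i]+[240,0],st[i]) for i in range(1,n) if 25<st[i,4]<3000])
E
```

```text
time_s: 7.15
position: [0.4419, 0.0294, 0.0745]
tcp_rot: [[0.999, 0.05, 0.0], [0.05, -0.999, -0.0], [0.0, 0.0, -1.0]]
force: [0.3, -1.7, -1.0]
opening: 0.112
[0.4419 0.0294 0.0745] 0.11223990228216349 [ 0.3262 -1.7029 -1.0114]
0.032213697768697966 [0.7416 0.7978]
0.5667273557893595 [-0.9164  0.0727]
[(array([392.0806,  18.1742]), array([141,   0,  19,  54, 620], dtype=int32)), (array([320.8304,  92.5807]), array([ 64,  75,  35,  36, 973], dtype=int32))]
```

```bash
python3 -m jog '[[[4,0.8,0],[0,0,0],1],[[12,0.8,0],[0,0,0],1],[[20,0.8,0],[0,0,0],1],[[30,0.8,0],[0,0,0],1],[[40,0.8,0],[0,0,0],1],[[50,0.8,0],[0,0,0],1],[[60,0.8,0],[0,0,0],1],[[70,0.8,0],[0,0,0],1],[[80,0.8,0],[0,0,0],1],[[90,0.8,0],[0,0,0],1],[[97,0.8,0],[0,0,0],1],[[100,0.8,0],[0,0,0],1]]'; python3 -m jog '[[[4,0,0],[0,0,0],1],[[8,0,0],[0,0,0],1],[[12,0,0],[0,0,0],1],[[16,0,0],[0,0,0],1],[[18,0,0],[0,0,0],1],[[19,0,0],[0,0,0],1],[[20,0,0],[0,0,0],1],[[20,0,0],[0,0,0],1],[[20,0,0],[0,0,0],1]]'
```

```text
time_s: 8.2
position: [0.5379, 0.0344, 0.0745]
tcp_rot: [[0.999, 0.05, -0.01], [0.05, -0.999, 0.001], [-0.009, -0.002, -1.0]]
force: [-9.5, -0.7, 10.8]
opening: 0.114
time_s: 8.95
position: [0.5544, 0.0355, 0.0745]
tcp_rot: [[0.999, 0.051, -0.015], [0.051, -0.999, 0.001], [-0.015, -0.002, -1.0]]
force: [-11.1, -0.6, 10.8]
opening: 0.11
```

Run:
```python
from h import *
s=bot.read_state();im=vision.capture('wrist')[:,:,::-1];cv2.imwrite('pics/w5.png',im)
import pickle;pickle.dump(s,open('w5.pkl','wb'))
a=cv2.resize(im[0:320,160:480],None,fx=1.8,fy=1.8,interpolation=3);cv2.imwrite('pics/c5.png',a)
```

```text
(no output)
```

View pics/c5.png

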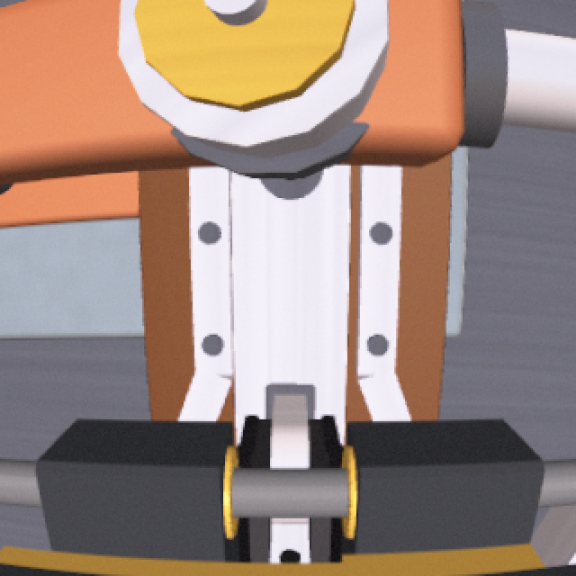

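The bracket is between the guides, hugging the left strip, and the nut is just reaching the barrel. I'll continue to the stop with a slight shift right and less down-force.

```bash
python3 -m jog '[[[0,0.5,-0.5],[0,0,0],1],[[3,1,-0.7],[0,0,0],1],[[6,1,-0.7],[0,0,0],1],[[9,1,-0.7],[0,0,0],1],[[11,1,-0.7],[0,0,0],1],[[13,1,-0.7],[0,0,0],1],[[13,1,-0.7],[0,0,0],1],[[13,1,-0.7],[0,0,0],1]]'; for i in 1 2 ; do python3 -m jog '[[[1,0,0],[0,0,0],1],[[2,0,0],[0,0,0],1],[[3,0,0],[0,0,0],1],[[3,0,0],[0,0,0],1]]'; done
```

```text
time_s: 9.67
position: [0.5652, 0.0343, 0.0744]
tcp_rot: [[0.998, 0.051, -0.021], [0.051, -0.999, -0.0], [-0.021, -0.001, -1.0]]
force: [-17.5, -3.7, 12.2]
opening: 0.114
time_s: 10.0
position: [0.5653, 0.0344, 0.0744]
tcp_rot: [[0.998, 0.052, -0.028], [0.052, -0.999, -0.0], [-0.028, -0.001, -1.0]]
force: [-22.5, -5.0, 16.0]
opening: 0.112
time_s: 10.33
position: [0.5655, 0.0344, 0.0743]
tcp_rot: [[0.998, 0.052, -0.034], [0.052, -0.999, -0.0], [-0.034, -0.001, -0.999]]
force: [-26.9, -6.9, 19.1]
opening: 0.114
```

It stopped hard at x=0.5653. Travel from the mouth was about 123 mm against 121 expected, so it's probably home. I'll unload and look.

```bash
python3 -m jog '[[[-2,0,0],[0,0,0],1],[[-4,-0.5,-1],[0,0,0],1],[[-6,-1,-1],[0,0,0],1],[[-6,-1,-1],[0,0,0],1]]'
python3 - <<'E'
from h import *
s=bot.read_state();im=vision.capture('wrist')[:,:,::-1];cv2.imwrite('pics/w6.png',im);import pickle;pickle.dump(s,open('w6.pkl','wb'))
a=cv2.resize(im[60:290,240:400],None,fx=2.4,fy=2.4,interpolation=3)
b=vision.capture('side')[:,:,::-1];b=cv2.resize(b[170:240,320:410],None,fx=4.5,fy=4.5,interpolation=3)
c=vision.capture('scene')[:,:,::-1];c=cv2.resize(c[200:262,340:400],None,fx=4.5,fy=4.5,interpolation=3)
o=np.zeros((596,794,3),np.uint8);o[:552,:384]=a;o[:315,386:386+405]=b;o[316:595,386:386+270]=c;cv2.imwrite('pics/c6.png',o)
E
```

```text
time_s: 10.67
position: [0.5655, 0.0349, 0.0744]
tcp_rot: [[0.999, 0.051, -0.021], [0.051, -0.999, -0.0], [-0.021, -0.001, -1.0]]
force: [-13.8, -5.8, 4.8]
opening: 0.111
```

View pics/c6.png

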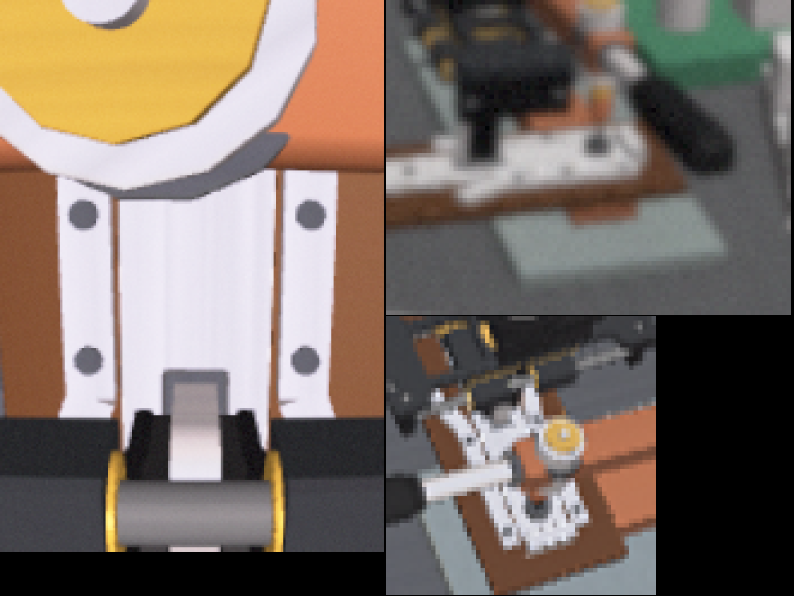

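Run:
```python
from h import *
import pickle;s=pickle.load(open('w6.pkl','rb'));R=np.array(s['tcp_rot']);p=s['position']
T=lambda q,z:(R.T@(pt('wrist',q,z,s)-p))*1000
f=lambda x,y:(240+x/2.4,60+y/2.4)
for n,q,z in(('kinkL',(62,402),.066),('kinkR',(333,402),.066),('fillet front',(196,371),.066),('lug front top',(196,380),.1),('strip mid',(197,300),.066),('gL inner',(113,300),.066),('gR in',(280,300),.066)):print(n,T(f(*q),z))
print('nut side',pt('side',(366.9,201.8),.074),'nut scene',pt('scene',(374.2,242.7),.074),cross(ray('side',(366.9,201.8)),ray('scene',(374.2,242.7))))
s3=pickle.load(open('w3.pkl','rb'));R3=np.array(s3['tcp_rot'])
for q in((262.8,76.7),(379.4,76.7)):print('mouth inner corners world',pt('wrist',q,.066,s3))
print('end w3',pt('wrist',(320.5,67.8),.066,s3))
a=cv2.imread('pics/scene0.png');h=cv2.cvtColor(a,cv2.COLOR_BGR2HSV)
cr=a[235:255,365:385];print('lowel',pt('scene',(215+(461+.5)/2.9-.5,165+(227+.5)/2.9-.5),.06))
```

```text
kinkL [  9.4248 -32.9181   8.2291]
kinkR [ 9.4079 33.8602  8.1837]
fillet front [17.5761  0.0772  8.0378]
lug front top [ 26.5849  -0.0082 -26.156 ]
strip mid [35.0694  0.3032  7.6755]
gL inner [ 35.1108 -19.3942   7.6881]
gR in [35.1106 19.7777  7.6612]
nut side [0.6497 0.0321 0.074 ] nut scene [0.6594 0.0392 0.074 ] (array([0.6545, 0.0422, 0.067 ]), np.float64(0.004534390860323548))
mouth inner corners world [0.5386 0.0662 0.066 ]
mouth inner corners world [ 0.5418 -0.0002  0.066 ]
end w3 [0.5446 0.0336 0.066 ]
lowel [0.6543 0.0406 0.06  ]
```

All estimates put it at home, with the strip centred between the guides and no wedge. I'll unload, release, rise and verify.

```bash
python3 -m jog '[[[-2,0,0],[0,0,0],1],[[-3.5,-0.3,0],[0,0,0],1],[[-3.5,-0.3,0],[0,0,0],1],[[-3.5,-0.3,0],[0,0,0],0.6],[[-3.5,-0.3,0],[0,0,0],0.5],[[-3.5,-0.3,0],[0,0,0],0.5],[[-3.5,-0.3,0],[0,0,0],0.5]]'
python3 -m jog '[[[0,0,-10],[0,0,0],0.5],[[0,0,-30],[0,0,0],0.5],[[-5,0,-55],[0,0,0],0.5],[[-20,0,-80],[0,0,0],0.5],[[-40,0,-100],[0,0,0],0.5],[[-60,0,-115],[0,0,0],0.5],[[-75,0,-120],[0,0,0],0.5],[[-80,0,-120],[0,0,0],0.5],[[-80,0,-120],[0,0,0],0.5]]'
python3 - <<'E'
from h import *
s=bot.read_state();im=vision.capture('wrist')[:,:,::-1];cv2.imwrite('pics/w7.png',im);import pickle;pickle.dump(s,open('w7.pkl','wb'))
a=cv2.resize(im[0:240,240:400],None,fx=2.4,fy=2.4,interpolation=3)
b=vision.capture('side')[:,:,::-1];cv2.imwrite('pics/s7.png',b);b=cv2.resize(b[170:240,320:410],None,fx=4.5,fy=4.5,interpolation=3)
c=vision.capture('scene')[:,:,::-1];cv2.imwrite('pics/sc7.png',c);c=cv2.resize(c[200:262,340:400],None,fx=4.5,fy=4.5,interpolation=3)
o=np.zeros((596,794,3),np.uint8);o[:576,:384]=a;o[:315,386:386+405]=b;o[316:595,386:386+270]=c;cv2.imwrite('pics/c7.png',o)
E
```

```text
time_s: 11.4
position: [0.5731, 0.0355, 0.0768]
tcp_rot: [[0.999, 0.05, 0.004], [0.05, -0.999, -0.0], [0.004, 0.0, -1.0]]
force: [0.5, 0.3, -0.3]
opening: 0.331
time_s: 12.15
position: [0.4907, 0.0317, 0.1973]
tcp_rot: [[0.999, 0.05, 0.001], [0.05, -0.999, -0.0], [0.001, 0.0, -1.0]]
force: [0.4, -0.0, -0.8]
opening: 0.499
```

View pics/c7.png

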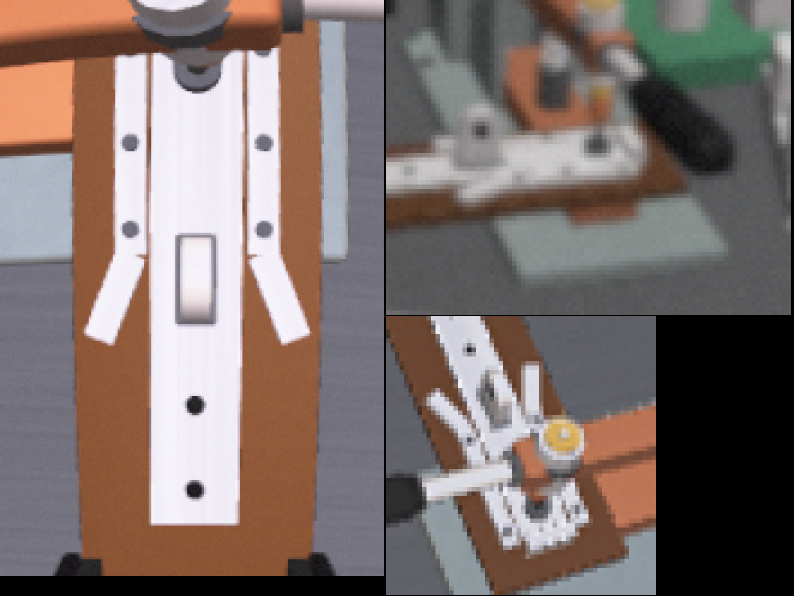

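The bracket lies flat in the guide. The rear end is at crop (195,524), mouth inner corners (112,342) and (282,342), and the nut shows under the tip. I'll check the distance from rear end to mouth (77 mm when home).

Run:
```python
from h import *
import pickle;s=pickle.load(open('w7.pkl','rb'));R=np.array(s['tcp_rot']);p=s['position']
f=lambda x,y:(240+x/2.4,y/2.4)
W=lambda q,z=.066:pt('wrist',f(*q),z,s)
T=lambda q,z=.066:(R.T@(W(q,z)-p))*1000
for n,q in(('mouthL in',(112,342)),('mouthL out',(86,332)),('mouthR in',(282,342)),('mouthR out',(308,332)),('rearL',(151,524)),('rearR',(239,524)),('kinkLin',(145,257)),('kinkRin',(249,257)),('filletF',(196,235)),('filletR',(196,324)),('s1',(130,142)),('s2',(130,229)),('s3',(263.5,142)),('s4',(264,229))):print(n,T(q),W(q))
print('rear holes',T((195,405)),T((195,490)),'tableedge',T((74,229),.06),T((324,229),.06))
# table rear edge / front in scene and side
```

```text
mouthL in [ 49.977  -32.8135 131.3648] [0.5392 0.0669 0.066 ]
mouthL out [ 54.1443 -43.1327 131.3688] [0.5428 0.0775 0.066 ]
mouthR in [ 49.9879  34.379  131.3782] [ 0.5425 -0.0002  0.066 ]
mouthR out [ 54.1617  44.7188 131.3864] [ 0.5472 -0.0103  0.066 ]
rearL [-25.3824 -18.3273 131.2583] [0.4646 0.0487 0.066 ]
rearR [-25.3958  18.2829 131.2655] [0.4664 0.0122 0.066 ]
kinkLin [ 83.4882 -19.4947 131.4162] [0.5733 0.0553 0.066 ]
kinkRin [ 83.5065  21.042  131.4243] [0.5753 0.0148 0.066 ]
filletF [ 92.0706   0.3815 131.4326] [0.5829 0.0359 0.066 ]
filletR [ 56.8717   0.3743 131.3815] [0.5477 0.0341 0.066 ]
s1 [129.8661 -25.3091 131.4824] [0.6193 0.0634 0.066 ]
s2 [ 94.7095 -25.3146 131.4313] [0.5842 0.0617 0.066 ]
s3 [129.9056  26.7069 131.4928] [0.622  0.0115 0.066 ]
s4 [ 94.7381  26.8747 131.4417] [0.5868 0.0095 0.066 ]
rear holes [ 24.5062  -0.0235 131.3344] [-10.7018  -0.0246 131.2832] tableedge [ 95.831  -48.3641 137.4283] [ 95.9492  51.6483 137.4484]
```

All three measures put the bracket within about 1 mm of home (mouth to rear 76 mm, kink to lug 9 mm). From this the electrode axis is at about (0.650,0.039) and the grip middle at about (0.658,-0.115). Moving above the grip with the fingers closed.

```bash
python3 -m jog '[[[0,0,-20],[0,0,0],1],[[0,10,-50],[0,0,0],1],[[8,35,-65],[0,0,0],1],[[30,62,-65],[0,0,0],1],[[57,88,-65],[0,0,0],1],[[84,113,-65],[0,0,0],1],[[110,135,-65],[0,0,0],1],[[135,150,-65],[0,0,0],1],[[152,155,-65],[0,0,0],1],[[160,155,-65],[0,0,0],1],[[160,155,-65],[0,0,0],1],[[160,155,-65],[0,0,0],1]]'
python3 - <<'E'
from h import *
s=bot.read_state();im=vision.capture('wrist')[:,:,::-1];cv2.imwrite('pics/w8.png',im);import pickle;pickle.dump(s,open('w8.pkl','wb'))
print(s['position'],s['opening'],proj('wrist',s['position'],s))
c=vision.capture('scene')[:,:,::-1];cv2.imwrite('pics/sc8.png',c);c=cv2.resize(c[150:270,280:440],None,fx=2.5,fy=2.5,interpolation=3)
o=np.zeros((400,780,3),np.uint8);o[:,:380]=im[:,130:510];o[:300,380:]=c;cv2.imwrite('pics/c8.png',o)
E
```

```text
time_s: 13.3
position: [0.6582, -0.1145, 0.26]
tcp_rot: [[0.999, 0.05, -0.003], [0.05, -0.999, 0.001], [-0.003, -0.001, -1.0]]
force: [-0.3, 0.6, -0.2]
opening: 0.003
[ 0.6582 -0.1145  0.26  ] 0.0026087938771926287 [321.5453 248.1724]
```

View pics/c8.png

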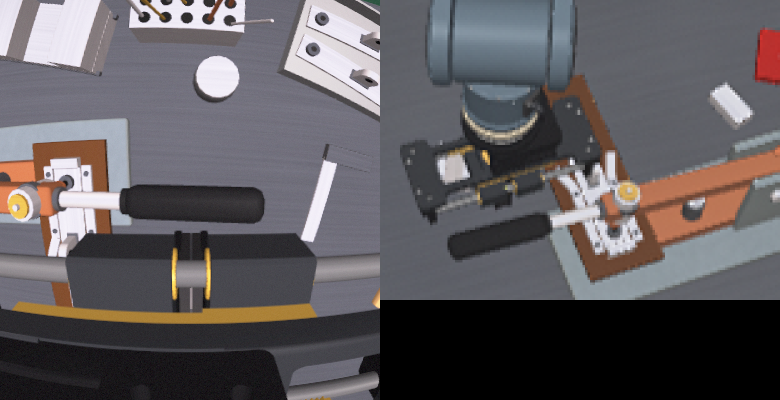

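The grip in the wrist view spans u 250–394 and v 186–220 (centre ≈(322,203)); the jar at (346,78) is well clear. Now I'll compute the offset.

Run:
```python
from h import *
import pickle;s=pickle.load(open('w8.pkl','rb'));R=np.array(s['tcp_rot']);p=s['position']
for q in((250,203),(322,203),(394,203),(322,186),(322,220)):
    P=pt('wrist',q,.17,s);print(q,P,R.T@(P-p)*1000)
```

```text
(250, 203) [ 0.6567 -0.0531  0.17  ] [  1.8616 -61.3432  90.08  ]
(322, 203) [ 0.6599 -0.1149  0.17  ] [ 1.8801  0.5622 90.0102]
(394, 203) [ 0.663  -0.1768  0.17  ] [ 1.8656 62.538  89.9403]
(322, 186) [ 0.6746 -0.1142  0.17  ] [16.5776  0.5533 89.972 ]
(322, 220) [ 0.6448 -0.1157  0.17  ] [-13.2747   0.5737  90.0495]
```

```bash
python3 -m jog '[[[2,0,12],[0,0,0],1],[[2,0,35],[0,0,0],1],[[2,0,55],[0,0,0],1],[[2,0,68],[0,0,0],1],[[2,0,74],[0,0,0],1],[[2,0,78],[0,0,0],1],[[2,0,82],[0,0,0],1],[[2,0.5,86],[0,0,0],1],[[2,0.5,86],[0,0,0],1]]'; python3 -m jog '[[[0,0.5,3],[0,0,0],1],[[0,1,6],[0,0,0],1],[[0,1.5,9],[0,0,0],1],[[0,2,12],[0,0,0],1],[[0,2.5,15],[0,0,0],1],[[0,3,18],[0,0,0],1],[[0,3.5,21],[0,0,0],1],[[0,4,24],[0,0,0],1],[[0,4.5,27],[0,0,0],1],[[0,4.5,27],[0,0,0],1],[[0,4.5,27],[0,0,0],1]]'
```

```text
time_s: 14.15
position: [0.661, -0.1157, 0.1758]
tcp_rot: [[0.999, 0.05, 0.001], [0.05, -0.999, -0.0], [0.001, 0.0, -1.0]]
force: [-2.5, 1.0, 2.5]
opening: 0.002
time_s: 15.07
position: [0.6612, -0.1197, 0.1481]
tcp_rot: [[0.999, 0.05, 0.0], [0.05, -0.999, 0.001], [0.0, -0.001, -1.0]]
force: [-0.3, 3.8, 3.9]
opening: 0.005
```

```bash
python3 -m jog '[[[0,0.3,2],[0,0,0],1],[[0,0.6,4],[0,0,0],1],[[0,0.8,6],[0,0,0],1],[[0,1,8],[0,0,0],1],[[0,1.2,10],[0,0,0],1],[[0,1.2,10],[0,0,0],1],[[0,1.2,10],[0,0,0],1]]';python3 -m jog '[[[0,0,1],[0,0,0],1],[[0,0.2,2],[0,0,0],1],[[0,0.2,2.5],[0,0,0],1],[[0,0.2,2.5],[0,0,0],1],[[0,0.2,2.5],[0,0,0],1]]'
```

```text
time_s: 15.65
position: [0.6612, -0.1205, 0.1399]
tcp_rot: [[0.999, 0.05, 0.001], [0.05, -0.999, 0.001], [0.001, -0.001, -1.0]]
force: [-3.1, 5.2, 10.9]
opening: 0.006
time_s: 16.07
position: [0.6612, -0.1207, 0.1378]
tcp_rot: [[0.999, 0.05, 0.001], [0.05, -0.999, 0.001], [0.001, -0.001, -1.0]]
force: [-3.8, 5.6, 11.9]
opening: 0.007
```

```bash
python3 -m jog '[[[0,0.2,1],[0,0,0],1],[[0,0.3,2],[0,0,0],1],[[0,0.3,3],[0,0,0],1],[[0,0.3,3],[0,0,0],1],[[0,0.3,3],[0,0,0],1],[[0,0.3,3],[0,0,0],1]]'
python3 - <<'E'
from h import *
b=vision.capture('side')[:,:,::-1];cv2.imwrite('pics/s9.png',b);b=cv2.resize(b[150:240,320:420],None,fx=4.5,fy=4.5,interpolation=3)
c=vision.capture('scene')[:,:,::-1];cv2.imwrite('pics/sc9.png',c);c=cv2.resize(c[190:262,320:400],None,fx=4.2,fy=4.2,interpolation=3)
o=np.zeros((405,790,3),np.uint8);o[:405,:450]=b;o[:302,452:788]=c;cv2.imwrite('pics/c9.png',o)
s=bot.read_state();print(s['time_s'],s['position'],s['force'])
E
```

```text
time_s: 16.57
position: [0.6613, -0.1209, 0.1353]
tcp_rot: [[0.999, 0.05, 0.001], [0.05, -0.999, 0.001], [0.001, -0.001, -1.0]]
force: [-3.6, 6.5, 13.7]
opening: 0.007
16.6667 [ 0.6613 -0.1209  0.1353] [-3.3653  5.9461 14.2364]
```

View pics/c9.png

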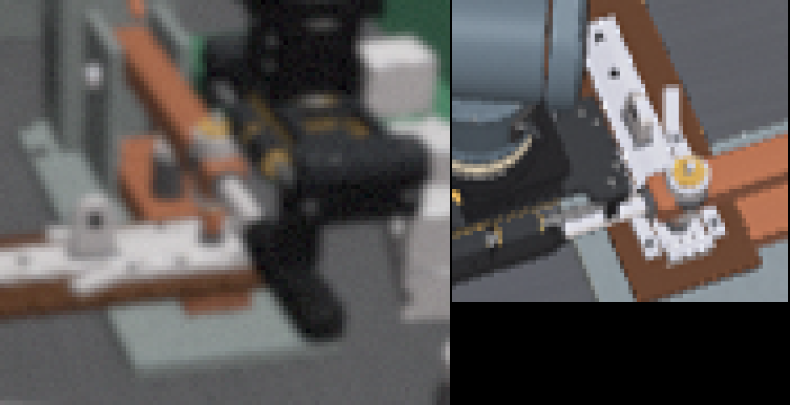

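The lever is level and the tip stands on the nut. The bracket is still flat in the guide. The TCP reads z=0.1353 (0.135 stated) with 14.2 N down (14 N stated). I'll let it settle briefly and then hand in.

```bash
python3 -m jog '[[[0,0,0],[0,0,0],1],[[0,0,0],[0,0,0],1],[[0,0,0],[0,0,0],1],[[0,0,0],[0,0,0],1],[[0,0,0],[0,0,0],1],[[0,0,0],[0,0,0],1]]' && python3 -c "
from rig import bot
print(bot.hand_in())"
```

```text
time_s: 17.17
position: [0.6613, -0.1209, 0.1353]
tcp_rot: [[0.999, 0.05, 0.001], [0.05, -0.999, 0.001], [0.001, -0.001, -1.0]]
force: [-3.7, 5.6, 13.7]
opening: 0.005
the job is handed in; nothing more can be done
None
```

I gripped the bracket by its lug, laid it on the feed table nut first and slid it between the guides to a firm stop. I then released it and pressed the black grip down to level with closed fingers. The job was handed in at 17.2 s with the lever still held; no verdict was reported.

- **Bracket position:** with the bracket released, the wrist camera put it within about 1 mm of home, lying flat and centred between the guides. The lever was still raised then. After pressing, I only confirmed by eye that it was still flat with the tip on the nut.
- **Hold:** the fingertips are at 135.3 mm against the stated 135 mm. The downward force is 13.7 N against about 14 N, so the electrode spring should be squeezed by about 6 mm. I didn't measure the squeeze directly.
- **Disagreements:**
  - The bracket slid about 6 mm down in the fingers during the first carry, so I regripped it on the table. Setting it down briefly pushed it with about 44 N through the fingers, over the 40 N limit if that counts as the arm or gripper body.
  - A rough two-camera fix on the nut disagreed by about 4.5 mm between views, so I relied on the wrist camera.
  - About 5.6 N of sideways friction remained at the grip during the hold.

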